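# Clamp the copper pipe on the van's bench

### The arm

A 6-joint arm with a two-finger parallel gripper is mounted at the origin on the work surface. World frame = base frame: x ahead of the robot, y to its left, z up, the work surface at z = 0. Lengths are in mm, angles in rad, forces in N, time in s.
With the tool pointing down it reaches from about 400 to 925 mm from the base axis. Payload 12.5 kg.
Tool frame: the origin (TCP) lies between the finger pads; the fingertips stand 11 mm ahead of it and the grasp point (between the pads) lies 8 mm behind it (env.tip_extent is the distance from the TCP to the fingertips, in mm); x points along the fingers, z is the direction in which the jaws open and shut, and the axes are right-handed (so a half turn about x gives the same grasp; the last joint's range is limited). The gripper opens to 95 mm and grips with 3 to 60 N. Pads are 20 mm wide; open, the fingers measure 119 mm over their backs; the gripper's body (75 mm by 180 mm) begins 59 mm behind the grasp point.
Start: joints at [1.179, 0.491, 1.559, -0, 1.092, -0.106], TCP at [176.185, 599.67, 225.661] pointing down, gripper open.
Joint ranges: [-3.1, 3.1], [-0.84, 2.19], [0.05, 2.79], [-1.13, 4.28], [0.06, 2.93], [-2.69, 2.69]. Speed limits (rad/s): [2.22, 2.22, 2.79, 3.14, 3.14, 3.14].

### API

Orientations are given as [roll, pitch, yaw] about the fixed x, y, z axes, in that order (R = Rz(yaw) Ry(pitch) Rx(roll)).
In Python, from cell import status, imaging, env gives the robot as it stands. The module is installed in compiled form; this text tells all that it offers.
- The arm moves only by the tool apply_moves, never from a script. Its argument "increments" is a list of rows, each a list of 5 numbers: the closure, from 0 (fully open) to 1 (shut), then the shift along the tool's x, y, z in mm, then the turn about the tool's x in degrees. A call has 1 to 10 rows; each row shifts and turns the commanded pose from where the row before left it, along the tool's axes as they then stand; what a row does not reach is not made up. A row lasts 1/10 s, in which the tool goes at most 50 mm and 8.59 degrees, less where a joint would pass 70% of its speed; a pose out of reach is approached as far as the arm can. A call with a gripper value outside its range is refused whole. The fingers move at their own pace and stop on an object; the grip force is fixed at half the most. Time passes only in rows, so rows that do not move let the fingers close. It gives the time, the measured TCP pose, the force and the opening at its end, in the units of the state.
- status.state(): the state, without advancing time (a new reading comes with each control period).
- imaging.read_camera(name): name is "side" or "top"; returns a dict with "pixels" (384x512x3 uint8, red, green, blue), "fovy" (degrees; the focal length in pixels is half the picture's height over the tangent of half this angle, whatever the lens; pixels are square), "cx", "cy" (the principal point, pixels), "R" (3x3) and "t" (3): a world point X has camera coordinates R X + t. Camera axes: x right, y down, z forward; pixel columns grow to the right and rows downward; lengths in mm; the calibration is good to about 2 mm. A picture is of the moment at which its call begins. There is no depth.
- env.job_done(): hands the job in, once; it reports no verdict.
The state is a dict: "t": time; "joints": joint angles; "qvel": joint speeds; "tau": joint torques, N m; "eef_pos": TCP position; "tcp_rot": TCP orientation; "ft_force": force on the tool from outside, world axes, zero at the start; "moment": the same for the moment, N m; "opening": opening from 0.0 (shut) to 1.0 (fully open).
Only numpy, scipy, OpenCV 4.12 (cv2) and the standard library are available. Lean on these libraries where they do the work, as an engineer would, in place of code of your own. Each camera call takes 0.05 s, during which the arm holds its last target. There are 200 camera calls.

### The job

Two pipe clamps are bolted to the bench; one has a copper pipe with a brass end lying in its V block. On that clamp, push the steel strap (it has an upright finger post) round until it lies fully closed over the pipe, and only then push its cam lever fully down to lock it. The pipe stays lying in its V block, nothing is picked up; leave the empty clamp and the loose things on the bench where they are.

Things in the scene. Friction and masses are not known exactly. Their poses are not given: they have to be found in the camera images.
- clamp_a: The pipe clamp that HAS the copper pipe lying in its V block. Dark steel base plate 230 x 90 x 14 mm, fixed. Origin: centre of its underside; x along it, y left, z up. Strap pivot at x=-85 mm; V block at x=-30, groove along y; upright cam post at x 87 to 107, y +-22, 105 mm high. Closed, the strap lies above the pipe (pipe top 58 mm high) with its free end beneath the cam.
- strap_a (a joint): Flat steel strap 160 x 24 mm, 60 to 72 mm above the bench, turning level about the pivot, rad: 0 = closed (along base +x, over the V block, at its stop); grows as the free end swings towards base -y, to 1.4. Friction (about 1 N at the finger post) keeps it where it is left.
- clamp_a_pivot (a point): On the upright pivot axis of that strap, at mid thickness of the strap (66 mm above the bench); base frame (-85, 0, 66) mm.
- strap_a_post (a point): Top of the upright round steel finger post on that strap: 14 mm diameter, 105 mm from the pivot axis, rising 50 mm from the strap's top (72 to 122 mm above the bench). Site's x points along the strap to its free end, z up.
- lever_a (a joint): Cam lever of that clamp, rad: 0 = pushed fully down (level, pointing to the base's +y, locked, against its stop), growing as it is raised; 1.3 = top stop. The lever turns in a plane square to the base's x. Stiff with friction (about 2 to 3 N at its grip): stays where it is left.
- clamp_a_axle (a point): On the level axle of that cam lever, in the lever's middle plane, 90 mm above the bench; base frame (60, 0, 90) mm. The axle runs along the base's x.
- lever_a_tip (a point): On the centre line of that lever near its end, 76 mm from the axle; from 35 mm on the lever is a black round grip of 16 mm diameter, its rounded end 84 mm from the axle.
- clamp_b: The identical second pipe clamp, EMPTY; not to be touched. Same sizes, axes and mechanism as clamp_a.
- strap_b (a joint): Flat steel strap 160 x 24 mm, 60 to 72 mm above the bench, turning level about the pivot, rad: 0 = closed (along base +x, over the V block, at its stop); grows as the free end swings towards base -y, to 1.4. Friction (about 1 N at the finger post) keeps it where it is left.
- clamp_b_pivot (a point): On the upright pivot axis of that strap, at mid thickness of the strap (66 mm above the bench); base frame (-85, 0, 66) mm.
- strap_b_post (a point): Top of the upright round steel finger post on that strap: 14 mm diameter, 105 mm from the pivot axis, rising 50 mm from the strap's top (72 to 122 mm above the bench). Site's x points along the strap to its free end, z up.
- lever_b (a joint): Cam lever of that clamp, rad: 0 = pushed fully down (level, pointing to the base's +y, locked, against its stop), growing as it is raised; 1.3 = top stop. The lever turns in a plane square to the base's x. Stiff with friction (about 2 to 3 N at its grip): stays where it is left.
- clamp_b_axle (a point): On the level axle of that cam lever, in the lever's middle plane, 90 mm above the bench; base frame (60, 0, 90) mm. The axle runs along the base's x.
- lever_b_tip (a point): On the centre line of that lever near its end, 76 mm from the axle; from 35 mm on the lever is a black round grip of 16 mm diameter, its rounded end 84 mm from the axle.
- pipe: Loose copper pipe, 28 mm diameter, 160 mm long, with a brass threaded adaptor (34 mm diameter, end 106 mm from the origin) on its +y end, lying along y in the V block of clamp_a. Origin: on its axis, mid length (axis 44 mm above the bench).
- coupling_1: Loose brass coupling standing on end, 36 mm diameter, 40 mm tall, between the clamps. Origin: centre of its foot.
- coupling_2: Loose brass coupling standing on end, 36 mm diameter, 36 mm tall, between the clamps. Origin: centre of its foot.
- adaptor: Loose copper coupling standing on end, 36 mm diameter, 45 mm tall, right of the clamps. Origin: centre of its foot.
- paste_can: Loose white can of pipe sealant, 66 mm diameter, 95 mm tall, beyond the clamps. Origin: centre of its foot.
- screwdriver: Loose red-handled screwdriver lying beyond the clamps. Origin: underneath it.
- wrench: Loose steel wrench lying left of the clamps. Origin: underneath it.
- ball_valve: Loose brass ball valve, about 62 x 36 x 56 mm, lying right of the clamps. Origin: centre of its underside.
Not all that is in view belongs to the job. Of the things that look like the pipe, the middle-sized one is meant.

How it is judged (in metres and radians):
On the way, in this order (a step that is already met when the one before it is completed fails the run):
1. the strap lies fully closed over the pipe while the lever is still up (value of joint strap_a below 0.07 rad and value of joint lever_a above 0.4 rad), for 0.2 s.
2. the cam lever is pushed fully down with the strap still closed (value of joint lever_a below 0.1 rad and value of joint strap_a below 0.07 rad), for 0.2 s.
At the end, for the whole second after the job is handed in: The strap of the pipe's clamp is within 0.07 rad of closed, its cam lever within 0.10 rad of fully down, and the pipe lies still in its V block, no more than 12 mm from where it began; the empty clamp's strap and lever are within 15 mm of where they were (all of step 2 and distance of pipe from where it was at the start of the episode below 0.012 m and linear speed of pipe below 0.02 m/s and distance of each of strap_b_post, lever_b_tip from where it was at the start of the episode below 0.015 m); the robot touches nothing.
It fails at once if the lever is pushed down before the strap is closed (value of joint lever_a below 0.3 rad and value of joint strap_a above 0.15 rad).
It fails at once if the pipe is lifted or shoved more than 12 mm (distance of pipe from where it was at the start of the episode above 0.012 m).
It fails at once if the empty clamp's strap or lever is moved (distance of any of strap_b_post, lever_b_tip from where it was at the start of the episode above 0.015 m).
It fails at once if a loose bystander is lifted, knocked over or shoved more than 15 mm (distance of any of coupling_1, coupling_2, adaptor, paste_can, screwdriver, wrench, ball_valve from where it was at the start of the episode above 0.015 m or angle between any of coupling_1, coupling_2, adaptor, paste_can's own z axis and vertical above 0.5 rad).
It also fails if it takes over 48 s, if anything falls off the work surface, if the arm or the gripper's body presses on something with over 40 N, if the wrist force passes 120 N, or if a joint passes its speed limit or range.

## Working session

There is one attempt and no reset: what is moved stays moved. The work goes in short steps, Python scripts to look and compute and a tool call to move; the robot and the scene stay as the last step left them, time stands still between calls to the robot, and variables do not carry over. Pictures are saved under pics/ and viewed, about 8 in all and at most 12, crops included, and the job is handed in when it is done.

Besides the shell and the picture viewer there is one more tool, called after ">>>" as a command line: name --pt "numbers of a row" for each row, then --argument value for the rest. apply_moves: Moves the arm, as the interface text tells. Its arguments: {"type":"object","properties":{"increments":{"type":"array"}},"required":["increments"]}

```bash
mkdir -p pics; cat > h.py <<'E'
import numpy as np, cv2
from cell import status, imaging, env
def cam(n,save=None):
    c=imaging.read_camera(n); c['f']=192/np.tan(np.radians(c['fovy'])/2)
    c['R']=np.array(c['R']);c['t']=np.array(c['t'])
    if save: cv2.imwrite('pics/'+save,c['pixels'][:,:,::-1])
    return c
def proj(c,X):
    p=c['R']@np.array(X,float)+c['t']; return np.array([c['cx']+c['f']*p[0]/p[2],c['cy']+c['f']*p[1]/p[2]])
def ray(c,u):
    d=c['R'].T@np.array([(u[0]-c['cx'])/c['f'],(u[1]-c['cy'])/c['f'],1]); return -c['R'].T@c['t'],d/np.linalg.norm(d)
def onplane(c,u,z):
    o,d=ray(c,u); return o+d*(z-o[2])/d[2]
def tri(c1,u1,c2,u2):
    o1,d1=ray(c1,u1);o2,d2=ray(c2,u2)
    s=np.linalg.lstsq(np.c_[d1,-d2],o2-o1,rcond=None)[0]
    a,b=o1+s[0]*d1,o2+s[1]*d2; return (a+b)/2,np.linalg.norm(a-b)
E
python3 - <<'E'
from h import *
a=cam('top','top0.png');b=cam('side','side0.png')
for c in(a,b):print(c['fovy'],c['cx'],c['cy'],-c['R'].T@c['t'],c['R'][2])
for n in('top','side'):
    i=cv2.imread(f'pics/{n}0.png');cv2.imwrite(f'pics/{n}0b.png',cv2.resize(i,(800,600),interpolation=cv2.INTER_CUBIC))
print(status.state())
E
```

```text
49.26209618464695 252.97064719245645 189.71632207521202 [ 301.02057982   11.5614028  1259.6789771 ] [ 0.17020341 -0.00530927 -0.98539465]
42.46119100644657 251.95721878343764 187.863550300018 [ -336.28170833 -1094.35733128   907.14698442] [ 0.52906297  0.68711111 -0.49796656]
{'t': 0.1, 'joints': array([ 1.17940818e+00,  4.91518156e-01,  1.55937511e+00, -3.19528102e-06,
        1.09172171e+00, -1.05603448e-01]), 'qvel': array([ 0.00116991, -0.00097778, -0.00069225,  0.00014245,  0.00044993,
       -0.00086039]), 'tau': array([ 2.02697513e-03, -6.13615894e+01, -2.58606774e+01,  6.93452102e-02,
        4.70125722e-02,  6.81243904e-06]), 'eef_pos': array([176.0972796 , 599.46774989, 225.11307117]), 'tcp_rot': array([ 3.03876138,  1.569774  , -1.95941082]), 'ft_force': array([ 0.29406602, -0.08827103,  0.42256749]), 'moment': array([-0.03366257, -0.04396933,  0.02842603]), 'opening': 0.9992762969598413}
```

View pics/top0b.png

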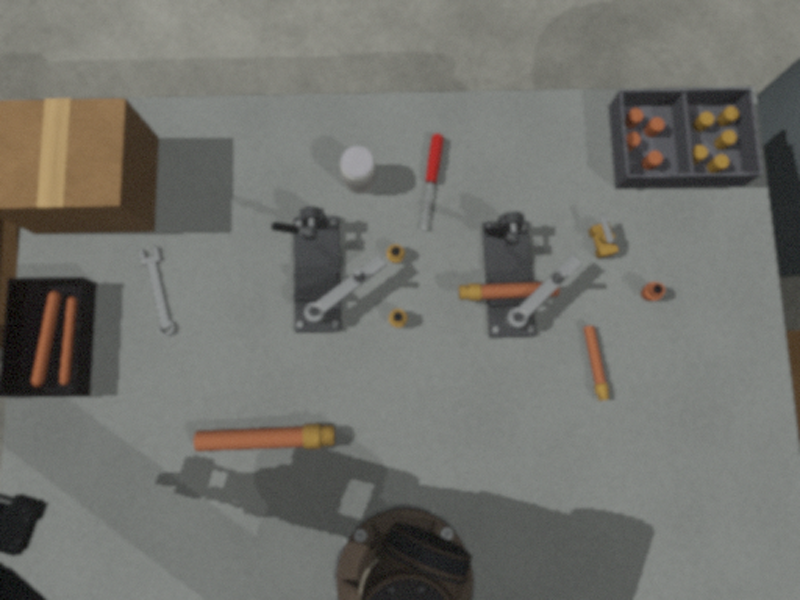

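View pics/side0b.png

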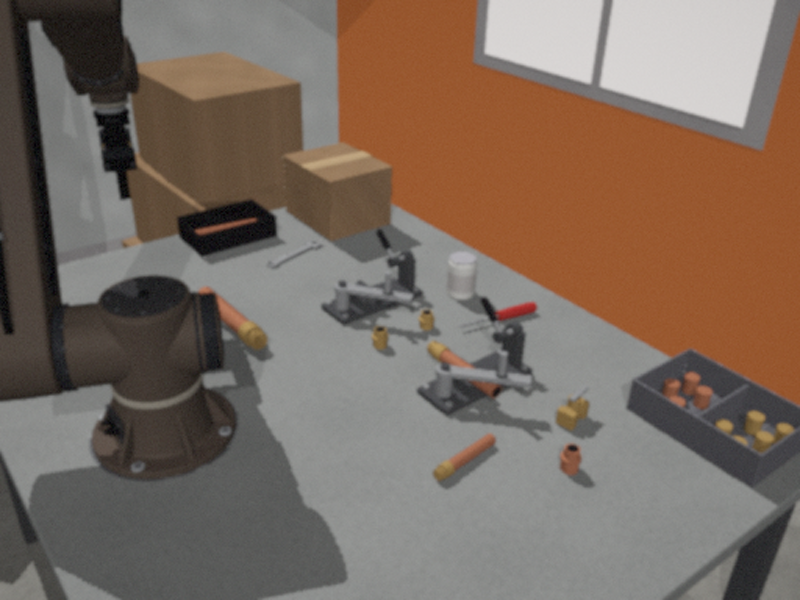

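Top view (800×600): clamp A is the right one, with pivot about (517,317), strap pointing up-right at about 45°, and lever raised near (500,230). The robot starts at the far left. Clamp B is the left, empty one. I'll zoom in next.

```bash
python3 - <<'E'
import cv2
a=cv2.imread('pics/top0.png');b=cv2.imread('pics/side0.png')
cv2.imwrite('pics/tc.png',cv2.resize(a[130:225,285:395],None,fx=6,fy=6,interpolation=cv2.INTER_CUBIC))
cv2.imwrite('pics/sc.png',cv2.resize(b[185:265,260:350],None,fx=7,fy=7,interpolation=cv2.INTER_CUBIC))
E
```

```text
(no output)
```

View pics/tc.png

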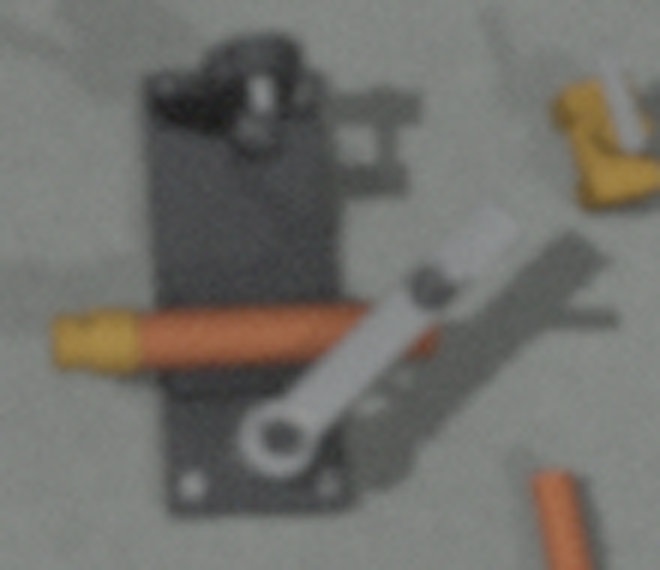

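View pics/sc.png

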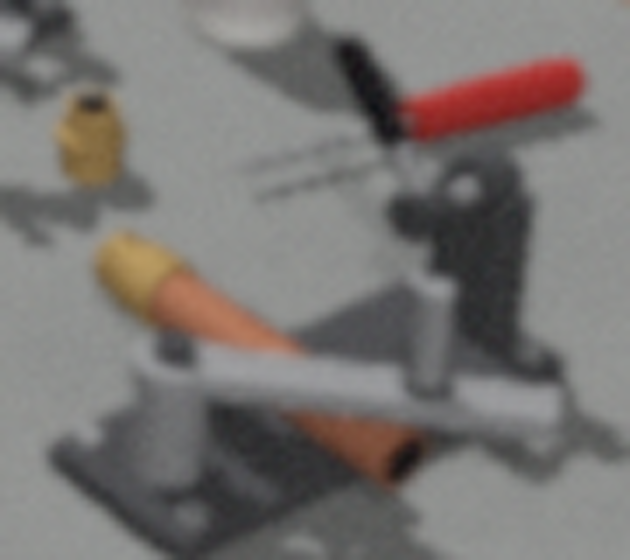

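Top crop: strap pivot (280,437), post (432,286), lever grip end (165,100), base corners (148,75), (325,72), (352,510), (170,514). Side crop: pivot cap (177,345), post top (433,283), grip end (350,47).

```bash
python3 - <<'E'
from h import *
a=cam('top');b=cam('side')
T=lambda x,y:(285+(x+.5)/6-.5,130+(y+.5)/6-.5)
S=lambda x,y:(260+(x+.5)/7-.5,185+(y+.5)/7-.5)
P=np.array([onplane(a,T(*p),14) for p in [(148,75),(328,72),(352,510),(170,514)]])
print(P.round(1),'ctr',P.mean(0).round(1))
ax=(P[0]+P[1]-P[2]-P[3])/2; print('len',np.linalg.norm(ax),'yaw',np.arctan2(ax[1],ax[0]),'w',np.linalg.norm(P[0]-P[1]),np.linalg.norm(P[2]-P[3]))
for n,t,s in [('pivot',(283,437),(177,345)),('post',(432,286),(433,283)),('posttop',(435,280),(433,280)),('leverEnd',(160,100),(350,47)),('strapend',(497,222),(555,400))]:
    X,e=tri(a,T(*t),b,S(*s));print(n,X.round(1),round(e,1))
print('pivot on 76',onplane(a,T(282,437),76),'post plane122',onplane(a,T(432,284),122),'strap end on 72',onplane(a,T(497,225),72))
# yaw from dark-left edge etc via pipe direction
print('pipe',onplane(a,T(55,342),44),onplane(a,T(430,332),44))
E
```

```text
[[ 661.6 -171.5   14. ]
 [ 661.3 -264.    14. ]
 [ 435.3 -263.4   14. ]
 [ 435.2 -172.7   14. ]] ctr [ 548.3 -217.9   14. ]
len 226.1777238868044 yaw 0.0012651412315226563 w 92.5092691977708 90.7706056947943
pivot [ 463.7 -218.5   76.9] 0.9
post [ 532.  -286.9  117.6] 10.3
posttop [ 533.4 -287.2  119.1] 7.6
leverEnd [ 611.6 -157.1  141.8] 2.2
strapend [ 569.6 -330.6   70.2] 3.6
pivot on 76 [ 464.17850301 -218.42319652   76.        ] post plane122 [ 527.76313437 -282.56004721  122.        ] strap end on 72 [ 566.2275536  -328.81013411   72.        ]
pipe [ 517.96006404 -115.47137865   44.        ] [ 519.25032661 -300.23246021   44.        ]
```

```bash
cat >> h.py <<'E'
from scipy.spatial.transform import Rotation as Ro
def tool():
    s=status.state(); return np.array(s['eef_pos']),Ro.from_euler('xyz',s['tcp_rot']).as_matrix(),s
def shift(goal):
    p,R,s=tool(); print('p',p.round(1),'F',np.round(s['ft_force'],1),'t',s['t'],'tool shift',(R.T@(np.array(goal)-p)).round(1))
E
python3 -c "
from h import *
p,R,s=tool();print(R.round(4)); shift([520,100,225]); y=R[:,1]; print('yaw of y',np.degrees(np.arctan2(y[1],y[0])),'yaw z',np.degrees(np.arctan2(R[1,2],R[0,2])))"
```

```text
[[-2.000e-04 -9.594e-01  2.819e-01]
 [-5.000e-04  2.819e-01  9.594e-01]
 [-1.000e+00  1.000e-04 -6.000e-04]]
p [176.1 599.6 225.3] F [-0.3  0.4  1.1] t 0.2 tool shift [   0.5 -470.7 -382.3]
yaw of y 163.6241047351461 yaw z 73.62410716552841
```

>>> apply_moves --pt "1 0 -36 -26 0" --pt "1 0 -36 -26 0" --pt "1 0 -36 -26 0" --pt "1 0 -36 -26 0" --pt "1 0 -36 -26 0" --pt "1 0 -36 -26 0" --pt "1 0 -36 -26 0" --pt "1 0 -36 -26 0" --pt "1 0 -36 -26 0" --pt "1 0 -36 -26 0"

```text
t: 1.2
eef_pos: [449.1, 247.1, 225.7]
tcp_rot: [-0.533, 1.571, 0.752]
ft_force: [0.0, 1.3, 0.2]
opening: 0.216
```

>>> apply_moves --pt "1 0 -16 -38 0" --pt "1 0 -16 -38 0" --pt "1 0 -16 -38 0" --pt "1 0 -16 -38 0" --pt "1 0 -16 -38 0" --pt "1 0 -16 -38 0" --pt "1 0 -16 -38 0" --pt "1 0 -16 -38 0" --pt "1 0 -16 -38 0" --pt "1 0 -16 -38 0"

```text
t: 2.2
eef_pos: [494.5, -162.7, 225.6]
tcp_rot: [-0.645, 1.571, 0.64]
ft_force: [0.1, -0.4, -0.3]
opening: 0.005
```

>>> apply_moves --pt "1 0 0 0 6" --pt "1 0 0 0 6" --pt "1 0 0 0 6" --pt "1 0 0 0 6" --pt "1 0 0 0 6" --pt "1 0 0 0 0"

```text
t: 2.8
eef_pos: [494.6, -161.0, 225.5]
tcp_rot: [1.393, 1.571, 2.153]
ft_force: [0.3, 0.1, -0.2]
opening: 0.002
```

```bash
python3 -c "
from h import *
shift([505.7,-324,225]); p,R,s=tool();print('yaw z',np.degrees(np.arctan2(R[1,2],R[0,2])),s['opening'],s['joints'])"
```

```text
p [ 494.6 -161.   225.5] F [ 0.3  0.1 -0.2] t 2.8 tool shift [   0.5 -125.8 -104.3]
yaw z 43.53582036356018 0.002122539991392784 [-4.41708430e-01  3.42716183e-01  1.81332496e+00  1.22710364e-04
  9.85719351e-01 -1.20161962e+00]
```

>>> apply_moves --pt "1 0 -31.5 -26 0" --pt "1 0 -31.5 -26 0" --pt "1 0 -31.5 -26 0" --pt "1 0 -31.5 -26 0" --pt "1 0 0 0 0" --pt "1 25 0 0 0" --pt "1 25 0 0 0" --pt "1 25 0 0 0" --pt "1 20 0 0 0" --pt "1 0 0 0 0"

```text
t: 3.8
eef_pos: [505.4, -322.7, 128.2]
tcp_rot: [1.666, 1.566, 2.43]
ft_force: [0.9, -0.5, 0.5]
opening: 0.004
```

```bash
python3 - <<'E'
from h import *
shift([505.7,-324,114])
a=cam('top');b=cam('side')
i=a['pixels'][120:230,275:395,::-1];j=b['pixels'][150:270,250:370,::-1]
cv2.imwrite('pics/m1.png',np.hstack([cv2.resize(i,(400,367),interpolation=3),cv2.resize(j,(367,367),interpolation=3)]))
E
```

```text
p [ 505.4 -322.7  128.2] F [ 0.9 -0.5  0.5] t 3.8 tool shift [14.2 -1.2 -0.6]
```

View pics/m1.png

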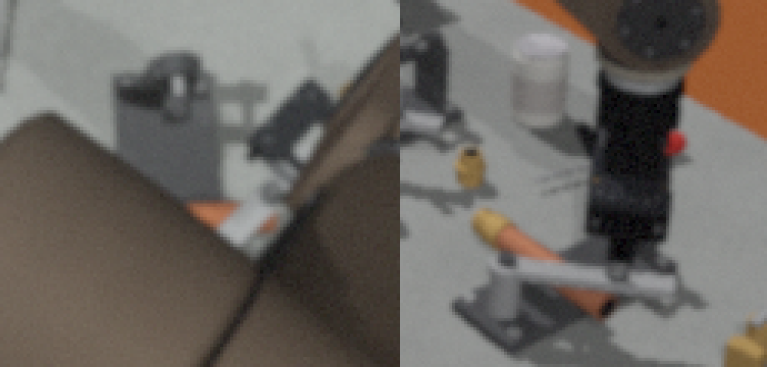

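The top view is blocked by the arm. In the side view the closed fingers stand just in front of the post, above the strap. I'll lower 14 mm and start pushing.

>>> apply_moves --pt "1 14 0 0 0" --pt "1 0 0 0 0" --pt "1 0 0 8 0" --pt "1 0 0 8 0" --pt "1 0 0 8 0" --pt "1 0 0 0 0"

```text
t: 4.5
eef_pos: [524.6, -306.5, 116.9]
tcp_rot: [-1.093, 1.57, -0.33]
ft_force: [-0.6, 0.2, 0.3]
opening: 0.004
```

>>> apply_moves --pt "1 0 -0.85 5.5 -3" --pt "1 0 -0.85 5.5 -3" --pt "1 0 -0.85 5.5 -3" --pt "1 0 -0.85 5.5 -3" --pt "1 0 0 0 0"

```text
t: 5.0
eef_pos: [541.2, -292.9, 116.7]
tcp_rot: [-0.91, 1.571, 0.063]
ft_force: [-0.8, 0.7, 1.0]
opening: 0.006
```

```bash
python3 - <<'E'
from h import *
p,R,s=tool();z=R[:,2];print(p.round(1),'yaw z',np.degrees(np.arctan2(z[1],z[0])),np.round(s['ft_force'],1))
d=p-[464,-218,0];d[2]=0;print('rad/tan comps',-d@R[:,1],d@z)
E
```

```text
[ 541.2 -292.9  116.7] yaw z 55.709097608870294 [-0.8  0.7  1. ]
rad/tan comps 105.99075628533005 -18.362270739350812
```

>>> apply_moves --pt "1 2 -0.85 5.5 -3" --pt "1 1 -0.85 5.5 -3" --pt "1 0 -0.85 5.5 -3" --pt "1 0 -0.85 5.5 -3" --pt "1 0 -0.85 5.5 -3" --pt "1 0 -0.85 5.5 -3" --pt "1 0 0 0 0"

```text
t: 5.7
eef_pos: [560.4, -266.0, 113.7]
tcp_rot: [-1.316, 1.571, -0.031]
ft_force: [-0.7, 0.6, -0.4]
opening: 0.007
```

```bash
python3 - <<'E'
from h import *
p,R,s=tool();z=R[:,2];print(p.round(1),'yaw z',np.degrees(np.arctan2(z[1],z[0])),np.round(s['ft_force'],1))
d=p-[464,-218,0];d[2]=0;print('rad/tan comps',-d@R[:,1],d@z)
a=cam('top');b=cam('side')
i=a['pixels'][120:230,275:395,::-1];j=b['pixels'][150:270,250:370,::-1]
cv2.imwrite('pics/m2.png',np.hstack([cv2.resize(i,(400,367),interpolation=3),cv2.resize(j,(367,367),interpolation=3)]))
E
```

```text
[ 560.4 -266.   113.7] yaw z 73.6222216288244 [-0.7  0.6 -0.4]
rad/tan comps 106.02211129967888 -18.879201966222627
```

View pics/m2.png

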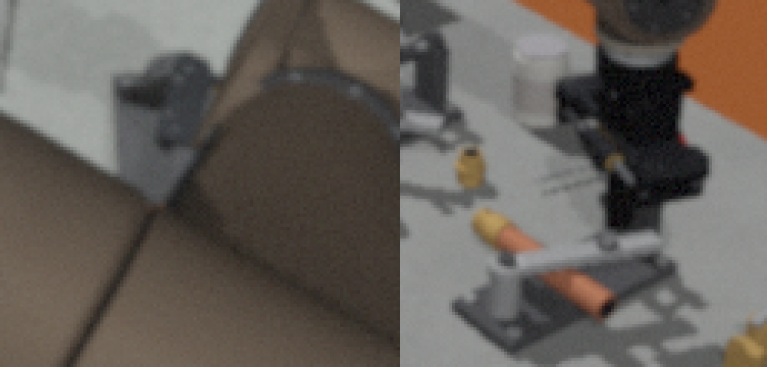

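The strap (side view) follows the fingers and is now about 17° from closed.

>>> apply_moves --pt "1 0 -0.85 5.5 -3" --pt "1 0 -0.85 5.5 -3" --pt "1 0 -0.85 5.5 -3" --pt "1 0 -0.85 5.5 -3" --pt "1 0 -0.6 3.7 -2" --pt "1 0 0 0 0"

```text
t: 6.4
eef_pos: [568.9, -241.7, 113.6]
tcp_rot: [0.387, 1.571, 1.916]
ft_force: [0.2, -0.6, 0.2]
opening: 0.005
```

>>> apply_moves --pt "1 0 0 2 -1" --pt "1 0 0 2 -1" --pt "1 0 0 1 0" --pt "1 0 0 0 0"

```text
t: 6.8
eef_pos: [569.1, -236.7, 113.6]
tcp_rot: [-0.324, 1.571, 1.24]
ft_force: [0.3, -0.6, -0.2]
opening: 0.003
```

```bash
python3 - <<'E'
from h import *
p,R,s=tool();z=R[:,2];print(p.round(1),'yaw z',np.degrees(np.arctan2(z[1],z[0])),np.round(s['ft_force'],1))
d=p-[464,-218,0];d[2]=0;print('rad/tan comps',-d@R[:,1],d@z)
E
```

```text
[ 569.1 -236.7  113.6] yaw z 89.60208307721379 [ 0.3 -0.6 -0.2]
rad/tan comps 105.23416634565152 -18.01818134738807
```

>>> apply_moves --pt "1 0 0 1 0" --pt "1 0 0 1 0" --pt "1 0 0 0 0"

```text
t: 7.1
eef_pos: [569.1, -234.7, 113.6]
tcp_rot: [-0.563, 1.571, 1.001]
ft_force: [0.2, -0.8, -0.4]
opening: 0.006
```

>>> apply_moves --pt "1 0 0 1 0" --pt "1 0 0 1 0" --pt "1 0 0 0 0"

```text
t: 7.4
eef_pos: [569.1, -232.6, 113.6]
tcp_rot: [0.384, 1.571, 1.948]
ft_force: [0.8, 0.0, 0.6]
opening: 0.003
```

>>> apply_moves --pt "1 0 0 1 0" --pt "1 0 0 1 0" --pt "1 0 0 0 0"

```text
t: 7.7
eef_pos: [569.1, -230.7, 113.6]
tcp_rot: [0.4, 1.571, 1.964]
ft_force: [0.3, -1.5, -0.1]
opening: 0.006
```

```bash
python3 - <<'E'
from h import *
b=cam('side')
P=proj(b,[464,-218,72]);E=proj(b,[464+148,-218,72]);Q=proj(b,[569,-218,72])
j=cv2.resize(b['pixels'][170:265,255:365,::-1],None,fx=6,fy=6,interpolation=3)
for q in(P,E,Q): cv2.circle(j,tuple(int(v) for v in ((q-[255,170])*6+2.5)),3,(0,255,0),-1)
cv2.imwrite('pics/m3.png',j)
E
```

```text
(no output)
```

View pics/m3.png

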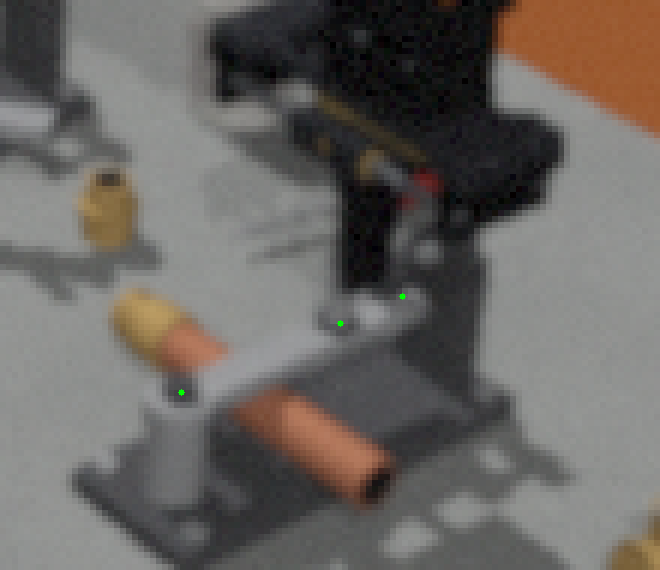

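The strap runs along the predicted closed line (post base seen at about (335,320), predicted (340,323)). I'll keep pushing until it meets the stop.

>>> apply_moves --pt "1 0 0 1 0" --pt "1 0 0 1 0" --pt "1 0 0 0 0"

```text
t: 8.05
eef_pos: [569.2, -230.0, 113.7]
tcp_rot: [-2.847, 1.569, -1.282]
ft_force: [-0.6, -8.6, -1.1]
opening: 0.007
```

>>> apply_moves --pt "1 0 0 1 0" --pt "1 0 0 0 0"

```text
t: 8.25
eef_pos: [569.3, -229.7, 113.7]
tcp_rot: [-2.86, 1.568, -1.295]
ft_force: [-0.9, -13.7, -2.3]
opening: 0.003
```

Contact with the stop is firm: 13.7 N, fingers no longer advancing. I'll back off, rise, and move over the lever.

>>> apply_moves --pt "1 0 0 -8 0" --pt "1 0 0 -8 0" --pt "1 -30 0 0 0" --pt "1 -30 0 0 0" --pt "1 -15 0 0 0" --pt "1 0 0 0 0"

```text
t: 8.85
eef_pos: [569.7, -244.3, 190.7]
tcp_rot: [-1.995, 1.567, -0.431]
ft_force: [0.3, 0.3, 0.1]
opening: 0.002
```

>>> apply_moves --pt "1 0 -20 20 0" --pt "1 0 -20 20 0" --pt "1 0 0 20 0" --pt "1 0 0 21 0" --pt "1 0 0 0 0"

```text
t: 9.35
eef_pos: [608.7, -160.6, 187.6]
tcp_rot: [1.03, 1.568, 2.597]
ft_force: [0.4, -0.2, -0.0]
opening: 0.001
```

```bash
python3 - <<'E'
from h import *
shift([609,-162,160])
b=cam('side')
j=cv2.resize(b['pixels'][160:265,255:365,::-1],None,fx=5,fy=5,interpolation=3)
for X in([464,-218,72],[569,-218,122],[608,-218,90],[608,-218+84*np.cos(.7),90+84*np.sin(.7)]): cv2.circle(j,tuple(int(v) for v in ((proj(b,X)-[255,160])*5+2)),2,(0,255,0),-1)
cv2.imwrite('pics/m4.png',j)
E
```

```text
p [ 608.7 -160.6  187.6] F [ 0.4 -0.2 -0. ] t 9.35 tool shift [27.6 -0.3 -1.4]
```

View pics/m4.png

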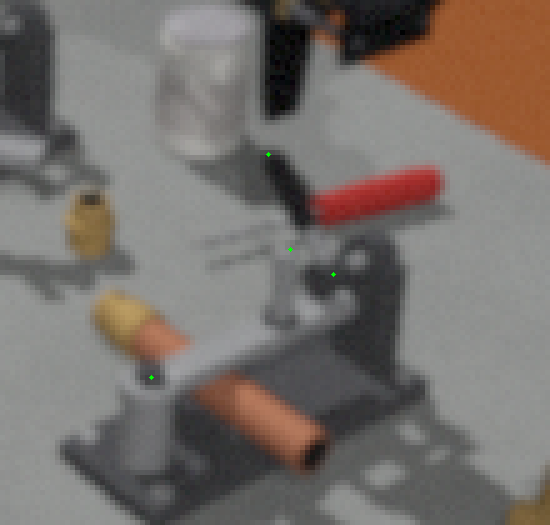

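The strap is closed: post top seen at (290,248), predicted (290,249). The lever tip is at the predicted 0.7 rad, with the fingers above it. I'll press down now.

>>> apply_moves --pt "1 10 0 -5 0" --pt "1 8 0 0 0" --pt "1 6 0 0 0" --pt "1 6 0 0 0" --pt "1 6 0 0 0" --pt "1 6 0 0 0" --pt "1 0 0 0 0"

```text
t: 10.1
eef_pos: [609.4, -168.1, 145.7]
tcp_rot: [1.178, 1.57, 2.742]
ft_force: [0.1, 0.1, -0.1]
opening: 0.004
```

>>> apply_moves --pt "1 6 0 0 0" --pt "1 6 0 0 0" --pt "1 6 0 0 0" --pt "1 5 0 0 0" --pt "1 5 0 0 0" --pt "1 0 0 0 0"

```text
t: 10.7
eef_pos: [609.3, -168.0, 117.8]
tcp_rot: [1.174, 1.57, 2.738]
ft_force: [0.4, -0.2, 0.1]
opening: 0.007
```

```bash
python3 - <<'E'
from h import *
b=cam('side')
j=cv2.resize(b['pixels'][160:265,255:365,::-1],None,fx=5,fy=5,interpolation=3)
cv2.imwrite('pics/m5.png',j)
E
```

```text
(no output)
```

View pics/m5.png

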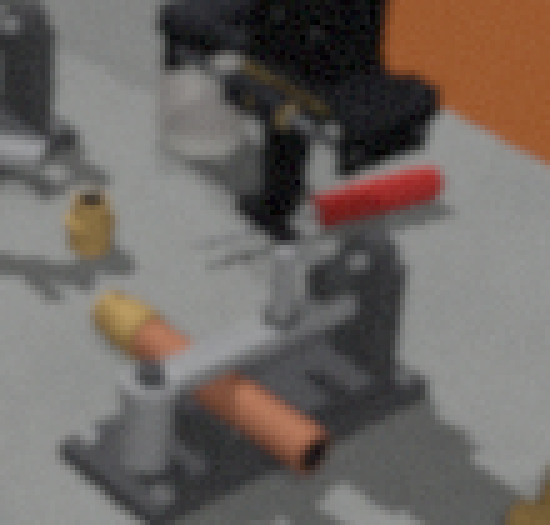

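The lever follows the fingers down (grip now near (265,215)) and the strap is still closed. I'll press on to the stop.

>>> apply_moves --pt "1 3 0 0 0" --pt "1 3 0 0 0" --pt "1 2 0 0 0" --pt "1 0 0 0 0"

```text
t: 11.15
eef_pos: [609.5, -168.0, 110.3]
tcp_rot: [0.99, 1.571, 2.555]
ft_force: [-0.7, -0.6, -0.1]
opening: 0.005
```

>>> apply_moves --pt "1 1 0 0 0" --pt "1 1 0 0 0" --pt "1 0 0 0 0"

```text
t: 11.45
eef_pos: [609.6, -168.0, 109.0]
tcp_rot: [-1.195, 1.571, 0.369]
ft_force: [-1.3, 1.4, 5.2]
opening: 0.003
```

>>> apply_moves --pt "1 1 0 0 0" --pt "1 1 0 0 0" --pt "1 0 0 0 0" --pt "1 0 0 0 0"

```text
t: 11.85
eef_pos: [609.8, -168.0, 108.5]
tcp_rot: [-1.815, 1.569, -0.251]
ft_force: [-4.4, 3.7, 18.7]
opening: 0.004
```

The stop is met at a fingertip height of about 98 mm, which is the expected top of a level grip, with 18.7 N. I'll retreat upward and clear the view.

>>> apply_moves --pt "1 -15 0 0 0" --pt "1 -30 0 0 0" --pt "1 -40 0 0 0" --pt "1 -40 0 0 0" --pt "1 0 20 40 0" --pt "1 0 20 40 0" --pt "1 0 20 40 0" --pt "1 0 20 40 0" --pt "1 0 20 40 0" --pt "1 0 0 0 0"

```text
t: 12.85
eef_pos: [508.7, 35.8, 232.3]
tcp_rot: [0.615, 1.57, 2.183]
ft_force: [0.1, 0.7, 0.0]
opening: 0.003
```

```bash
python3 - <<'E'
from h import *
a=cam('top');b=cam('side')
def ann(c,x,y,w,h,k):
    j=cv2.resize(c['pixels'][y:y+h,x:x+w,::-1],None,fx=k,fy=k,interpolation=3)
    for X in([569,-218,122],[608,-134,90],[608,-218,90]): cv2.circle(j,tuple(int(v) for v in ((proj(c,X)-[x,y])*k+k/2-.5)),2,(0,255,0),-1)
    return j
cv2.imwrite('pics/m6.png',np.hstack([ann(a,285,125,95,100,4),ann(b,260,165,95,100,4)]))
i0=cv2.imread('pics/side0.png').astype(int);d=np.abs(b['pixels'][:,:,::-1].astype(int)-i0).max(2)
print('clampB side diff',(d[150:205,203:270]>60).sum())
print(status.state()['eef_pos'],status.state()['ft_force'])
E
```

```text
clampB side diff 11
[510.89189612  33.07295738 232.2087931 ] [ 0.26454904 -0.93279182  0.62628684]
```

View pics/m6.png

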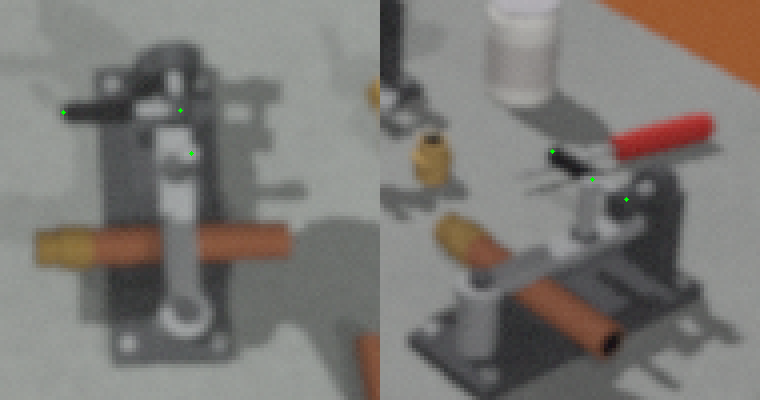

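The top view shows the strap along the base under the cam and the lever level to the left, with its tip on the predicted point (63,112). The pipe lies in place. I'll check the strap angle with numbers before handing in.

```bash
python3 - <<'E'
from h import *
a=cam('top')
U=lambda x,y:(285+(x+.5)/4-.5,125+(y+.5)/4-.5)
A=onplane(a,U(184,313),74);B=onplane(a,U(175,135),72);M=onplane(a,U(179,200),72);C=onplane(a,U(178,166),72)
print(A,M,C,B,'angle',np.arctan2(A[1]-B[1],B[0]-A[0]))
e=[onplane(a,U(*q),14) for q in((119,362),(98,70),(236,357),(213,70))];print([round(float(np.arctan2(p[1]-q[1],q[0]-p[0])),3) for p,q in((e[0],e[1]),(e[2],e[3]))])
E
```

```text
[ 463.18778649 -216.00237172   74.        ] [ 546.07554753 -217.06025329   72.        ] [ 571.30619482 -217.63286968   72.        ] [ 594.49728965 -216.63548706   72.        ] angle 0.004821512685722638
[-0.026, -0.022]
```

```bash
python3 -c "
from h import *
print(env.job_done())"
```

```text
the job is handed in; nothing more can be done
None
```

I closed the strap of the pipe's clamp over the pipe, then pushed its cam lever down to lock it, and handed the job in at about 13 s. No verdict was reported.

- **Strap:** I pushed the finger post round with the closed fingers until it met its stop, with about 14 N against the fingers. The last top view put the strap at about 0.005 rad in the world frame. The base edges measured −0.02 rad in that view and 0.001 rad at the start, so the strap is within about 0.03 rad of closed (limit 0.07).
- **Lever:** It was still up at about 0.7 rad when the strap closed. I pressed it down to its stop with about 19 N, at a fingertip height of about 98 mm, as expected for a level grip. In the last top view its tip sits on the predicted position for fully down.
- **Surroundings:** The pipe still looks in place in its V block, judged by eye rather than measured. The empty clamp's area of the side view was nearly unchanged (11 pixels differ). The robot stands clear of everything. I did not measure the loose things one by one.

**Disagreements:** At the start, the two views of the strap post missed each other by 8 to 10 mm. I took this to be because the dark collar at its foot was picked in the top view. The fingers also closed about 7 mm further than I had worked out from their stated size, so I relied on the stop force and the pictures instead.

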